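Unlock the measuring stage: transit bar to its clips

TASK

Unlock the measuring stage: lift the transit bar straight up out of its two open-topped U brackets, both ends together and level, until it is clear of them. Then carry it level to its storage rack and push it down past the sprung roller jaws until it sits fully home in both fork clips with both jaws shut over it; do not drop it in. Leave everything else where it is.

Things in the scene. Friction and masses are not known exactly. Their poses are not given: they have to be found in the camera images.
- bar: the transit bar: a round aluminium bar 18 in diameter with a wider head, 28 in diameter and 14 thick, at each end; 236 long overall (204 between the heads), 0.2 to 0.4 kg. Origin on its axis at mid-length (a good place to grip it); its y axis runs along the bar, level. Either way round is the same. (Sizes in mm.)
- bar_end_a (a point): centre of the outer face of one head of the bar (118 from its middle) (Sizes in mm.)
- bar_end_b (a point): centre of the outer face of the bar's other head (Sizes in mm.)
- stage: the measuring stage, fixed to the table: black base 200 x 300 x 50, aluminium plate on it (plate top 72 above the table), two steel U brackets open at the top at y = -90 and +90, which carry the bar along the stage's y axis at x = 0. Between them there are 34 free below the bar. Origin: centre of the underside, z up, at table height. (Sizes in mm.)
- slot (a point): on the stage, midway between the two U slots, at the height of the slot floors (106 above the table); axes as the stage's. Brackets 12 thick, slots 24 wide, top edges 34 above this point. The lying bar's axis is 9 above this point (115 above the table) and must rise beyond 149 above the table to be clear. (Sizes in mm.)
- rack: the bar's storage rack, fixed to the table: a flat plate 90 x 230 x 12 with two fork clips 14 thick at y = -70 and y = +70; the bar is to lie in both, along the rack's y axis, middle to middle. It can be gripped between the clips, where 53 are free below it to the plate. Origin: centre of the underside, z up, at table height. (Sizes in mm.)
- seat (a point): on the rack, midway between the clips, level with their flat seats (65 above the table), x = 0, axes as the rack's. Each clip has a back wall with its face at x = -10.5, up to 35 above this point, then leaning back as a lead-in to 54; and a lip at x = +11, only 6 high. Seated, the bar's axis is 9 above this point and between x = -1.5 and +2. (Sizes in mm.)
- roller (a point): centre of one jaw's roller (clip at y = +70; the other is alike at y = -70): white, turns freely, diameter 14, at rack x = +10, 88 above the table when shut. A bar put on the clips stops on the rollers with its axis about 100 above the table; pushing it down with 5 to 15 N in all, its axis at about x = -1 to +1, swings the jaws out, and they spring back over it. (Sizes in mm.)
- jaw_a (a joint): the jaw of the clip at the rack's y = +70: angle in rad, 0 shut (sprung), up to 0.5 swung out to +x; about 0.1 while the bar passes it. While passing, both jaws together push the bar towards the back walls (-x) with 8 to 15 N
- jaw_b (a joint): the same for the jaw at y = -70
- ring_gauge: a plain steel ring, outside diameter 42, height 18, lying on the stage's plate; a bystander. Sizes in mm. Origin: centre of its underside.
- glass_scale: a framed glass scale 50 x 45 x 8, lying on the stage's plate; a bystander. Sizes in mm. Origin: centre of its underside.
- screwdriver: a screwdriver 160 long on the table, in front of the rack; a bystander. Sizes in mm. Origin: below the middle of its length, at table height.
- channel_block: a steel channel block 50 x 60 x 46 on the table, behind the rack; a bystander. Sizes in mm. Origin: centre of its underside.
- cleaner: a clear plastic bottle, diameter 42, height 110, on the table behind the stage; a bystander. Sizes in mm. Origin: centre of its underside.
- gauge_case: a closed wooden case 90 x 130 x 35, on the table at the back; a bystander. Sizes in mm. Origin: centre of its underside.
- mug: a white mug, height 90, on the table at the left; a bystander. Sizes in mm. Origin: centre of its underside.
There are look-alikes about, which are no part of the job. There is more than one size of the bar; the job needs the largest.

How it is judged (in metres and radians):
On the way:
1. the bar is lifted clear of both U brackets, level, and still above them (both ends higher than the bracket tops by the bar's radius, within 40 mm of the brackets' line) (z of each of bar_end_a, bar_end_b in the frame of stage above 0.15 m and x of bar_end_a in the frame of stage between -0.04 and 0.04 m and x of bar_end_b in the frame of stage between -0.04 and 0.04 m and y of bar in the frame of stage between -0.05 and 0.05 m), for 0.1 s.
At the end, for the whole second after the job is handed in: The bar lies at rest in both fork clips of the rack: both its ends 69 to 79 mm above the table and within 6 mm of the seat's middle line, its middle within 26 mm of the rack's middle along the bar, and both jaws shut over it (under 0.06 rad) (z of bar_end_a in the frame of rack between 0.069 and 0.079 m and x of bar_end_a in the frame of rack between -0.006 and 0.006 m and z of bar_end_b in the frame of rack between 0.069 and 0.079 m and x of bar_end_b in the frame of rack between -0.006 and 0.006 m and y of bar in the frame of rack between -0.026 and 0.026 m and value of joint each of jaw_a, jaw_b below 0.06 rad and linear speed of bar below 0.02 m/s); the robot touches nothing.
It fails at once if the bar is tipped more than 15 degrees from level (angle between bar's own y axis and vertical below 1.309 rad or angle between bar's own y axis and vertical above 1.833 rad).
It fails at once if the bar is dropped onto the rack (moving faster than 0.6 m/s there with no finger on it) (horizontal distance between bar and rack below 0.08 m and contact force between the fingers and bar below 0.05 N and linear speed of bar above 0.6 m/s).
It fails at once if a bystander is moved more than 25 mm (distance of any of ring_gauge, glass_scale, screwdriver, channel_block, cleaner, gauge_case, mug from where it was at the start of the episode above 0.025 m).
It also fails if it takes over 45 s, if anything falls off the work surface, if the arm or the gripper's body presses on something with over 40 N, if the wrist force passes 120 N, or if a joint passes its speed limit or range.

ROBOT

A 6-joint arm with a two-finger parallel gripper is mounted at the origin on the work surface. World frame = base frame: x ahead of the robot, y to its left, z up, the work surface at z = 0. Lengths are in mm, angles in rad, forces in N, time in s.
With the tool pointing down it reaches from about 350 to 875 mm from the base axis. Payload 4.2 kg.
Tool frame: the origin (TCP) lies at the very end of the fingers, on their centre line; the grasp point (between the pads) lies 19 mm behind it; z points along the fingers, y is the direction in which the jaws open and shut (so a half turn about z gives the same grasp; the last joint's range is limited). The gripper opens to 85 mm and grips with 20 to 120 N. Pads are 22 mm wide; open, the fingers measure 114 mm over their backs; the gripper's body (76 mm by 85 mm) begins 54 mm behind the grasp point. The pads swing forward as they close: fully open they stand 13 mm farther back than shut.
Start: joints at [1.521, 0.385, 0.008, 0, -1.194, -0.259], TCP at [189.915, 595.426, 231.312] pointing down, gripper open.
Joint ranges: [-3.14, 3.14], [-1.21, 2.06], [-1.07, 1.41], [-3.16, 2.05], [-2.99, -0.16], [-3.1, 3.1]. Speed limits (rad/s): [2.79, 2.79, 3.14, 3.14, 3.14, 3.14].

INTERFACE

Orientations are given as a unit quaternion [x, y, z, w].
In Python, from bench import arm, optics, job gives the robot as it stands.
- The arm moves only by the tool send_rows, never from a script. Its argument "steps" is a list that holds one entry, the list of rows, each a list of 5 numbers: the shift along the tool's x, y, z in cm, then the turn about the tool's z in rad, then the opening, from 0 (shut) to 1 (fully open). A call has 1 to 10 rows; each row shifts and turns the pose as measured when the row begins, along the tool's axes as they then stand; what a row does not reach is not made up. A row lasts 1/12 s, in which the tool goes at most 41.7 mm and 7.16 degrees, less where a joint would pass 70% of its speed; a pose out of reach is approached as far as the arm can. A call with a gripper value outside its range is refused whole. The fingers move at their own pace and stop on an object; the grip force is fixed at half the most. Time passes only in rows, so rows that do not move let the fingers close. It gives the time, the measured TCP pose, the force and the opening at its end, in the units of the state.
- arm.read_state(): the state, without advancing time (a new reading comes with each control period).
- optics.get_image(name): name is "scene" or "side" or "wrist"; returns (picture, depth): 480x640x3 uint8, blue, green, red; 480x640 float32, mm along the optical axis (not along the pixel's ray), 0 where there is no reading.
- optics.get_calibration(name): a dict with "K" (3x3 intrinsics, pixels), "rvec" (rotation vector, rad) and "tvec" (3), from world to camera coordinates, as OpenCV has them; the wrist camera has in their place "hand_eye" (4x4, takes a point from camera to tool coordinates, whose origin is the TCP and whose axes are the flange's). Camera axes: x right, y down, z forward; pixel columns grow to the right and rows downward; lengths in mm; the calibration is good to about 2 mm. A picture is of the moment at which its call begins: read the wrist's pose just before it. get_calibration takes no time and is no camera call.
- job.job_done(): hands the job in, once; it reports no verdict.
The state is a dict: "clock": time; "joints": joint angles; "joint_vel": joint speeds; "joint_efforts": joint torques, N m; "position": TCP position; "ee_rot": TCP orientation; "contact_force": force on the tool from outside, world axes, zero at the start; "wrist_torque": the same for the moment, N m; "gripper_width": finger opening in mm.
Only numpy, scipy, OpenCV 4.12 (cv2) and the standard library are available. Lean on these libraries where they do the work, as an engineer would, in place of code of your own. Each camera call takes 0.05 s, during which the arm holds its last target. There are 200 camera calls.

## Working session

There is one attempt and no reset: what is moved stays moved. The work goes in short steps, Python scripts to look and compute and a tool call to move; the robot and the scene stay as the last step left them, time stands still between calls to the robot, and variables do not carry over. Pictures are saved under pics/ and viewed, about 8 in all and at most 12, crops included, and the job is handed in when it is done.

Besides the shell and the picture viewer there is one more tool, called after "Call:" as name([rows], argument=value, ...), one row to a line, values as JSON. send_rows: Moves the arm, as the interface text tells. Its arguments: {"type":"object","properties":{"steps":{"type":"array","items":{"type":"array","items":{"type":"array","items":{"type":"number"}}}}},"required":["steps"]}

```bash
mkdir -p pics; cat > h.py <<'E'
import numpy as np, cv2
from bench import arm, optics, job
from scipy.spatial.transform import Rotation as R
def grab(n):
    s=arm.read_state(); im,d=optics.get_image(n); c=optics.get_calibration(n); K=np.array(c["K"],float)
    if n=="wrist":
        T=np.eye(4); T[:3,:3]=R.from_quat(s["ee_rot"]).as_matrix(); T[:3,3]=s["position"]; T=T@np.array(c["hand_eye"])
    else:
        T=np.eye(4); T[:3,:3]=cv2.Rodrigues(np.array(c["rvec"],float))[0]; T[:3,3]=np.ravel(c["tvec"]); T=np.linalg.inv(T)
    return im,d,K,T
def cloud(d,K,T):
    v,u=np.mgrid[:d.shape[0],:d.shape[1]]
    P=np.stack([(u-K[0,2])*d/K[0,0],(v-K[1,2])*d/K[1,1],d],-1)@T[:3,:3].T+T[:3,3]
    P[d<=0]=np.nan
    return P
E
python3 - <<'E'
from h import *
print(arm.read_state())
for n in ("scene","side","wrist"):
    im,d,K,T=grab(n); cv2.imwrite(f"pics/{n}0.png",im); np.savez(f"{n}0.npz",im=im,d=d,K=K,T=T); print(n,K[0,0],T.round(2).tolist())
E
```

```text
{'clock': 0.0, 'joints': array([ 1.52054138e+00,  3.85535247e-01,  6.59645387e-03, -4.67415677e-04,
       -1.19397843e+00, -2.58600647e-01]), 'joint_vel': array([-4.87655664e-04, -2.05643435e-04, -1.52429938e-03,  8.64830373e-04,
       -8.15920173e-04, -1.48850675e-05]), 'joint_efforts': array([-6.94384089e-04, -3.92285764e+01,  1.88399398e+01,  4.18616563e+00,
       -4.58226685e-03,  3.46586376e-06]), 'position': array([189.79269808, 594.86811815, 230.22762869]), 'ee_rot': array([ 9.88085860e-01, -1.53899843e-01, -1.05772076e-04,  1.07728477e-03]), 'contact_force': array([0.35407945, 0.50673244, 0.31488888]), 'wrist_torque': array([-0.00382836, -0.0539743 ,  0.0038053 ]), 'gripper_width': 85.68101341021641}
scene 571.2372169620078 [[-0.08, 0.67, -0.74, 1531.3], [1.0, 0.06, -0.05, 172.53], [0.01, -0.74, -0.67, 1066.99], [0.0, 0.0, 0.0, 1.0]]
side 503.7364871878376 [[0.92, -0.27, 0.29, 145.66], [-0.4, -0.65, 0.65, -646.85], [0.01, -0.71, -0.7, 920.82], [0.0, 0.0, 0.0, 1.0]]
wrist 401.4944576861955 [[-0.3, -0.91, -0.27, 258.26], [-0.95, 0.29, 0.08, 573.49], [0.0, 0.28, -0.96, 373.11], [0.0, 0.0, 0.0, 1.0]]
```

View pics/scene0.png

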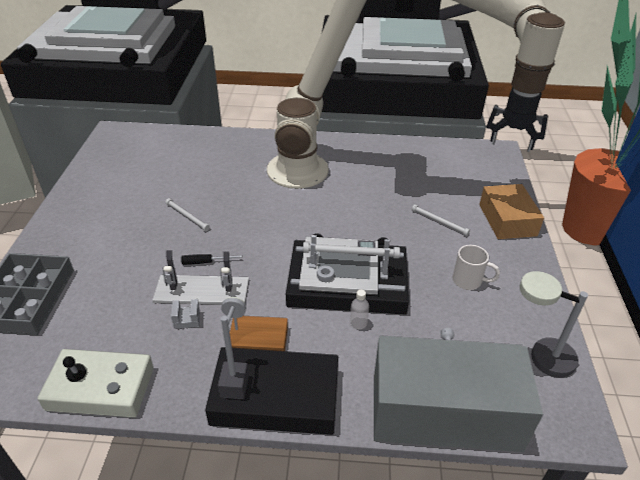

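View pics/side0.png

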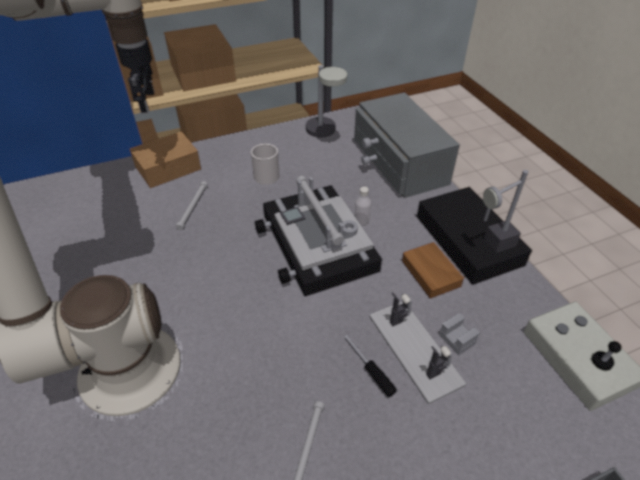

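The scene view shows three bar-like things: one in the stage's U brackets (305,248 to 398,255), and loose ones on the table at (188,214) and (440,220). The one in the brackets fits. The rack is at (200,288) and the screwdriver at (210,259). Next I'll measure all of these and crop the stage.

```bash
python3 - <<'E'
from h import *
D={n:np.load(n+"0.npz") for n in("scene","side")}
# top-down maps 1.5mm/px : x 300..800 downward, y from 420 to -330
s=1.5
X0,Y0=330,330
out=[]
for n in D:
    q=D[n];P=cloud(q["d"],q["K"],q["T"]).reshape(-1,3);C=q["im"].reshape(-1,3)
    k=np.isfinite(P[:,0])&(P[:,2]<250)
    P,C=P[k],C[k]; o=np.argsort(P[:,2]);P,C=P[o],C[o]
    m=np.zeros((280,460,3),np.uint8);u=((Y0-P[:,1])/s).astype(int);v=((P[:,0]-X0)/s).astype(int)
    k=(u>=0)&(u<459)&(v>=0)&(v<279)
    for a in(0,1):
        for b in(0,1): m[v[k]+a,u[k]+b]=C[k]
    out.append(m)
    np.savez(n+"P.npz",P=P,C=C)
    t=P[(P[:,2]<4)&(P[:,2]>-20)]; print(n,"table z",np.median(t[:,2]), len(P))
im=D["scene"]["im"]; c=cv2.resize(im[225:325,140:420],None,fx=2.8,fy=2.8,interpolation=cv2.INTER_CUBIC)
cv2.imwrite("pics/crop1.png",c)
cv2.imwrite("pics/top.png",np.vstack(out))
# bars: lengths from scene
q=D["scene"];P=cloud(q["d"],q["K"],q["T"])
for nm,a,b in(("stagebar",(305,244),(399,252)),("L",(169,203),(206,227)),("R",(414,208),(467,232))):
    pa,pb=P[a[1],a[0]],P[b[1],b[0]];print(nm,pa.round(),pb.round(),np.linalg.norm(pa-pb).round())
E
```

```text
scene table z 0.48435290589372926 296788
side table z -0.4006090347680811 297628
stagebar [491.  71. 124.] [501. 302. 125.] 230.0
L [ 225. -360.   15.] [ 322. -227.   14.] 165.0
R [190. 366.  20.] [289. 509.  23.] 174.0
```

View pics/crop1.png

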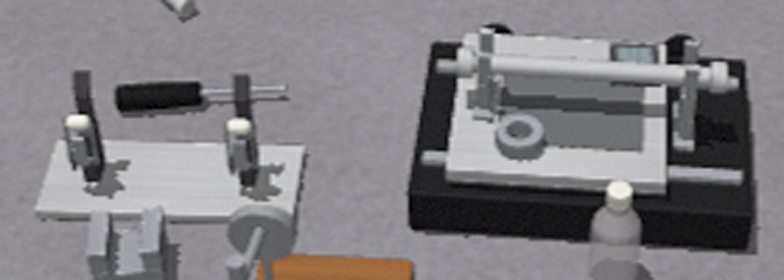

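View pics/top.png

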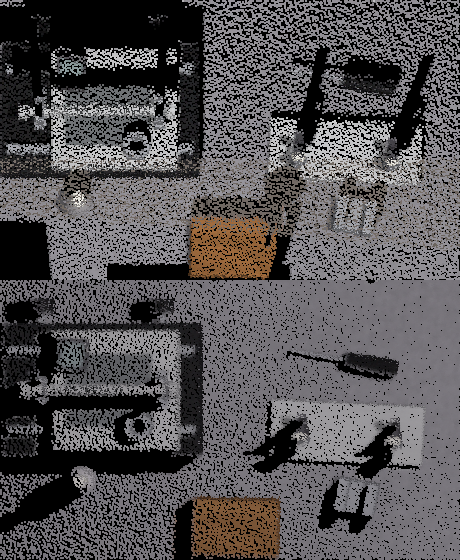

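The crop confirms it: the headed bar in the U brackets is about 236 mm long, while the loose ones are about 170. The rack's rollers are on its world +x side and the dark back walls on the robot side. Now a precise fit of the bar and the rack.

```bash
python3 - <<'E'
from h import *
def rectfit(p):
    p=p.astype(np.float32); r=cv2.minAreaRect(p); return r
for n in("scene","side"):
    q=np.load(n+"P.npz");P,C=q["P"],q["C"].astype(int)
    b=P[(abs(P[:,0]-496)<35)&(abs(P[:,1]-187)<130)&(P[:,2]>111)&(P[:,2]<131)]
    rod=b[abs(b[:,1]-187)<70]
    f=np.polyfit(rod[:,1],rod[:,0],1); 
    e=np.percentile(b[:,1],[.5,99.5]); print(n,"bar yaw",np.arctan(-f[0]),"ends y",e,"x at mid",np.polyval(f,e.mean()),"ztop",np.percentile(rod[:,2],[5,50,97]))
    k=(P[:,0]>480)&(P[:,0]<640)&(P[:,1]<-40)&(P[:,1]>-350)&(P[:,2]>9)&(P[:,2]<15)&(C.min(1)>105)
    p=P[k]; r=rectfit(np.c_[p[:,0],p[:,1]]); print(" rack plate",len(p),r,"z",np.median(p[:,2]))
    k=(P[:,0]>480)&(P[:,0]<640)&(P[:,1]<-40)&(P[:,1]>-350)&(P[:,2]>80)&(P[:,2]<100)&(C.min(1)>170)
    p=P[k]
    for side in(p[:,1]>-185,p[:,1]<-185):
        if side.sum(): print(" roller",side.sum(),p[side].mean(0).round(1),p[side].min(0).round(1),p[side].max(0).round(1))
    k=(P[:,0]>480)&(P[:,0]<640)&(P[:,1]<-40)&(P[:,1]>-350)&(P[:,2]>100)&(P[:,2]<125)&(C.max(1)<110)
    p=P[k]
    for side in(p[:,1]>-185,p[:,1]<-185):
        if side.sum(): print(" wall",side.sum(),p[side].mean(0).round(1),p[side].min(0).round(1),p[side].max(0).round(1))
E
```

```text
scene bar yaw -5.884123219605579e-05 ends y [ 69.67142822 302.01579211] x at mid 496.97107373951695 ztop [113.06077959 121.65049145 126.80304666]
 rack plate 1474 ((566.9631958007812, -186.39186096191406), (118.68375396728516, 229.84506225585938), 3.0217485427856445) z 12.354256718770444
 roller 29 [ 564.9 -117.3   93.6] [ 559.3 -126.8   88.2] [ 571.3 -108.6   99. ]
 roller 29 [ 572.8 -256.7   92.8] [ 565.7 -266.5   81.1] [ 584.6 -249.3   97.3]
 wall 50 [ 536.2 -117.1  110.6] [ 528.1 -123.   100. ] [ 544.1 -109.7  120.2]
 wall 51 [ 543.5 -257.2  111.6] [ 536.3 -263.9  100.4] [ 552.6 -249.1  121.8]
side bar yaw 0.00022221585181960853 ends y [ 63.03512357 299.35219942] x at mid 492.1575047072066 ztop [114.71220506 121.47014417 126.09264479]
 rack plate 3013 ((557.953369140625, -190.14675903320312), (91.50789642333984, 230.9115753173828), 2.813298463821411) z 11.783500438648502
 roller 12 [ 563.1 -122.    93.3] [ 560.4 -126.5   90.8] [ 565.7 -114.3   96.4]
 roller 18 [ 570.2 -261.3   93.6] [ 567.2 -266.4   89.9] [ 573.3 -254.7   96.2]
 wall 28 [ 534.6 -124.1  113.7] [ 529.8 -129.2  100. ] [ 543.5 -112.7  121.6]
 wall 27 [ 540.8 -263.8  114. ] [ 536.1 -267.9  100.7] [ 549.4 -256.1  121.2]
```

Call:
send_rows([
  [[0,0,0,0.124,1],[0,0,0,0.124,1],[0,0,0,0.124,1],[0,0,0,0.124,1],[0,0,0,0.124,1],[0,0,0,0.124,1],[0,0,0,0.124,1],[0,0,0,0.124,1],[0,0,0,0.124,1],[0,0,0,0.124,1]],
])

```text
clock: 0.98
position: [189.0, 592.5, 225.4]
ee_rot: [0.709, -0.705, 0.003, 0.005]
contact_force: [0.9, -0.3, -0.5]
gripper_width: 85.4
```

Call:
send_rows([
  [[3,-2.3,-0.1,0,1],[3,-2.3,-0.1,0,1],[3,-2.3,-0.1,0,1],[3,-2.3,-0.1,0,1],[3,-2.3,-0.1,0,1],[3,-2.3,-0.1,0,1],[3,-2.3,-0.1,0,1],[3,-2.3,-0.1,0,1],[3,-2.3,-0.1,0,1],[3,-2.3,-0.1,0,1]],
])

```text
clock: 1.82
position: [423.7, 285.1, 234.0]
ee_rot: [0.712, -0.702, 0.004, 0.008]
contact_force: [0.8, 1.1, -0.1]
gripper_width: 85.4
```

Call:
send_rows([
  [[3,-2.2,0.3,0.005,1],[3,-2.2,0.3,0.005,1],[2.5,-2,0.3,0,1],[0,0,0,0,1],[0,0,0,0,1]],
])

```text
clock: 2.23
position: [493.5, 189.7, 225.3]
ee_rot: [-0.705, 0.709, -0.004, -0.008]
contact_force: [-0.6, 0.1, 0.7]
gripper_width: 85.5
```

```bash
python3 - <<'E'
from h import *
im,d,K,T=grab("wrist"); cv2.imwrite("pics/wr1.png",im); np.savez("wr1.npz",im=im,d=d,K=K,T=T)
s=arm.read_state(); print(s["position"],s["ee_rot"])
P=cloud(d,K,T)
p=P[np.isfinite(P[...,0])]
b=p[(abs(p[:,0]-494)<25)&(p[:,2]>112)&(p[:,2]<132)]
print(len(b),b.min(0),b.max(0))
for y in range(60,320,10):
    q=b[abs(b[:,1]-y)<5]
    if len(q)>10: print(y,len(q),"x",np.percentile(q[:,0],[2,50,98]).round(1),"z",np.percentile(q[:,2],[50,97]).round(1))
E
```

```text
[493.12900756 190.00001077 225.19782118] [-0.70566053  0.70849007 -0.00370194 -0.00844579]
11587 [475.16649416  67.01144967 112.01778898] [513.118075   303.61066217 131.86372089]
70 681 x [481.4 493.9 507. ] z [127.  129.5]
80 898 x [481.4 493.9 506.5] z [124.9 129.2]
90 625 x [481.8 493.9 505.8] z [122.7 125.4]
100 650 x [477.3 494.  510.1] z [122.7 129.4]
110 532 x [485.1 493.5 502.4] z [122.8 124.8]
120 531 x [485.1 493.6 502.6] z [122.8 124.9]
130 507 x [485.  494.2 502.8] z [122.8 124.7]
140 477 x [485.6 493.7 502.2] z [122.8 124.9]
150 455 x [485.6 494.3 502.4] z [122.9 125. ]
160 448 x [485.6 493.8 502.5] z [122.8 124.9]
170 439 x [485.6 494.4 502.7] z [122.8 124.9]
180 428 x [485.5 493.9 502.8] z [122.8 124.8]
190 403 x [485.5 493.9 502.3] z [122.9 124.9]
200 397 x [485.4 494.  502.5] z [122.8 124.8]
210 385 x [485.4 494.1 502.6] z [122.8 124.9]
220 384 x [485.4 494.1 502.8] z [122.9 125. ]
230 373 x [485.3 494.2 503. ] z [122.9 124.8]
240 355 x [485.3 493.6 502.4] z [122.8 124.8]
250 342 x [485.3 493.6 502.5] z [123.  125.1]
260 358 x [478.8 494.3 508.5] z [122.8 125.6]
270 645 x [475.8 493.7 512.5] z [122.8 130.8]
280 318 x [485.9 494.5 503. ] z [123.  125.3]
290 626 x [481.7 493.8 506.6] z [124.1 129.3]
300 330 x [481.  494.6 507. ] z [127.3 129.4]
```

View pics/wr1.png

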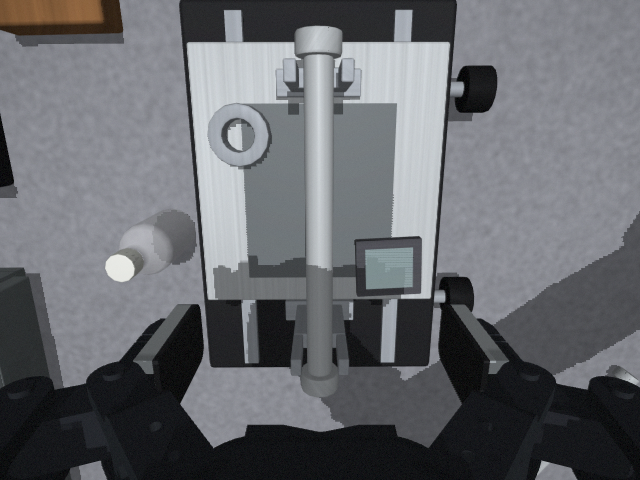

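The view shows the bar with both heads: axis x=494.0, middle y=185, yaw 0. The space below it for the fingers is free. Descending.

Call:
send_rows([
  [[0.1,-0.05,1.8,0,1],[0.1,-0.05,1.8,0,1],[0.1,-0.05,1.8,0,1],[0,0,1.8,0,1],[0,0,1.6,0,1],[0,0,1.2,0,1],[0,0,0,0,1]],
])

```text
clock: 2.87
position: [491.5, 192.8, 123.4]
ee_rot: [0.71, -0.705, 0.004, 0.005]
contact_force: [-1.3, -0.7, -0.3]
gripper_width: 85.5
```

Call:
send_rows([
  [[0.25,-0.1,0.8,0,1],[0.25,-0.1,0.8,0,1],[0.2,-0.05,0.6,0,1],[0,0,0.1,0,1],[0,0,0,0,1]],
])

```text
clock: 3.28
position: [494.1, 188.2, 100.3]
ee_rot: [0.712, -0.703, 0.004, 0.004]
contact_force: [0.0, 0.4, 0.4]
gripper_width: 85.5
```

Call:
send_rows([
  [[0.3,0,0.3,0.013,1],[0,0,0.1,0,0.5],[0,0,0,0,0],[0,0,0,0,0],[0,0,0,0,0],[0,0,0,0,0],[0,0,0,0,0],[0,0,0,0,0]],
])

```text
clock: 3.95
position: [495.5, 185.1, 98.0]
ee_rot: [-0.706, 0.708, -0.005, -0.002]
contact_force: [1.1, 0.7, -1.4]
gripper_width: 15.9
```

Call:
send_rows([
  [[0,0,0,0,0],[0,0,0,0,0],[0,0,-0.5,0,0],[0,0,-0.5,0,0]],
])

```text
clock: 4.28
position: [493.7, 184.3, 106.3]
ee_rot: [-0.706, 0.708, -0.004, -0.004]
contact_force: [-0.0, -0.9, -3.4]
gripper_width: 16.1
```

Call:
send_rows([
  [[0,0,-1.2,0,0],[0,0,-1.5,0,0],[0,0,-1.5,0,0],[0,0,-1.5,0,0],[0,0,-1.5,0,0],[0,0,-0.8,0,0],[0,0,0,0,0],[0,0,0,0,0]],
])

```text
clock: 4.95
position: [489.6, 183.6, 187.7]
ee_rot: [-0.705, 0.709, -0.001, -0.009]
contact_force: [0.0, -0.2, -3.2]
gripper_width: 16.0
```

```bash
cat > m.py <<'E'
from h import *
import sys
def bar(P,s):
    # bar in hand: z near expected
    p=P[np.isfinite(P[...,0])]; t=s["position"]
    b=p[(abs(p[:,0]-t[0])<16)&(abs(p[:,1]-t[1])<135)&(p[:,2]>t[2]+5)&(p[:,2]<t[2]+40)]
    for a,c in((-125,-108),(-98,-80),(-70,-50),(-40,-20)):
        q=b[(b[:,1]-t[1]>a)&(b[:,1]-t[1]<c)]
        if len(q)>20: print(a,len(q),"x",np.percentile(q[:,0],[2,98]).mean().round(1),"ztop",np.percentile(q[:,2],97).round(1), "ymin",q[:,1].min().round(1))
E
python3 - <<'E'
from m import *
s=arm.read_state(); print(s["position"],s["ee_rot"],s["contact_force"],s["wrist_torque"])
im,d,K,T=grab("wrist"); bar(cloud(d,K,T),s); cv2.imwrite("pics/wr2.png",im)
im,d,K,T=grab("side"); bar(cloud(d,K,T),s)
E
```

```text
[489.57506223 183.58335336 187.74126301] [-0.70493591  0.70921166 -0.00130502 -0.00908228] [ 0.03486352 -0.16662969 -3.19875454] [ 0.05321993 -0.04032915 -0.00307897]
-98 4468 x 489.4 ztop 215.0 ymin 85.6
-70 4025 x 489.6 ztop 214.9 ymin 113.6
-40 3291 x 489.8 ztop 214.7 ymin 143.6
-125 131 x 488.6 ztop 219.2 ymin 60.2
-98 52 x 488.9 ztop 214.9 ymin 85.8
-70 55 x 489.1 ztop 214.6 ymin 113.9
-40 51 x 489.4 ztop 214.6 ymin 143.7
```

```bash
python3 - <<'E'
from h import *
for n in("scene","side"):
    P=np.load(n+"P.npz")["P"]
    q=np.load(n+"0.npz");P=cloud(q["d"],q["K"],q["T"]).reshape(-1,3);P=P[np.isfinite(P[:,0])]
    k=(P[:,0]>420)&(P[:,0]<760)&(P[:,1]<180)&(P[:,1]>-330)&(P[:,2]>128)
    h,xe,ye=np.histogram2d(P[k,0],P[k,1],bins=[np.arange(420,761,40),np.arange(-330,181,30)])
    zz=[(int(xe[i]),int(ye[j]),int(h[i,j]),int(P[k&(P[:,0]>=xe[i])&(P[:,0]<xe[i+1])&(P[:,1]>=ye[j])&(P[:,1]<ye[j+1])][:,2].max())) for i,j in zip(*np.nonzero(h>3))]
    print(n,zz)
E
```

```text
scene [(460, 60, 20, 142), (460, 90, 22, 145), (500, 60, 11, 142), (500, 90, 19, 143)]
side [(460, 60, 31, 139), (460, 90, 10, 141), (500, 60, 23, 142), (500, 90, 6, 142)]
```

Call:
send_rows([
  [[2.8,-0.5,-0.1,0,0],[3.2,-0.5,-0.1,0,0],[3.4,-0.6,0,0,0],[3.4,-0.6,0,0,0],[3.4,-0.6,0,0,0],[3.4,-0.6,0,0,0],[3.4,-0.6,0,0,0],[2,-0.4,0,0,0],[0.8,0,0,0,0],[0,0,0,0,0]],
])

```text
clock: 5.88
position: [529.2, -85.2, 181.1]
ee_rot: [-0.706, 0.708, 0.005, -0.018]
contact_force: [-0.4, 0.3, -4.1]
gripper_width: 16.2
```

Call:
send_rows([
  [[2,0,0,0,0],[2.4,0,0,-0.02,0],[1.2,0,-0.2,-0.03,0],[0,0,0,0,0],[0,0,0,0,0]],
])

```text
clock: 6.3
position: [527.2, -139.8, 179.5]
ee_rot: [0.725, -0.688, -0.009, 0.02]
contact_force: [0.2, 0.7, -3.5]
gripper_width: 15.5
```

```bash
python3 - <<'E'
from m import *
s=arm.read_state(); print(s["position"],s["ee_rot"],s["contact_force"])
im,d,K,T=grab("wrist"); np.savez("wr3.npz",im=im,d=d,K=K,T=T); P=cloud(d,K,T); bar(P,s); cv2.imwrite("pics/wr3.png",im)
C=im.astype(int)
print("plate z",np.nanmedian(P[...,2][(abs(P[...,2]-12)<5)&(abs(P[...,0]-558)<40)]))
k=(P[...,2]>78)&(P[...,2]<100)&(P[...,0]>545)&(P[...,0]<600)&(C.min(2)>120)
n,l,st,_=cv2.connectedComponentsWithStats(k.astype(np.uint8))
for i in range(1,n):
    if st[i,4]>30:
        q=P[l==i]; print("roller",st[i],q.min(0).round(1),np.percentile(q,98,axis=0).round(1),np.median(q,0).round(1))
E
```

```text
[ 527.23906941 -139.81702766  179.53757691] [ 0.72517932 -0.688209   -0.00876877  0.02016028] [ 0.24111232  0.65263925 -3.53716829]
-98 4489 x 533.0 ztop 206.8 ymin -237.8
-70 4048 x 531.5 ztop 206.7 ymin -209.8
-40 3300 x 529.9 ztop 206.5 ymin -179.8
plate z 12.161639416448338
roller [ 229    1   27   48 1004] [ 564.  -269.1   88.2] [ 576.9 -247.4   96. ] [ 570.3 -256.7   93.6]
roller [220  20   8  23 157] [ 580.3 -261.9   78.6] [ 584.3 -250.9   82.8] [ 582.4 -256.5   80.9]
roller [243 259  22  34 526] [ 557.5 -129.2   87.8] [ 569.4 -110.1   95.8] [ 563.8 -120.3   94. ]
roller [234 265   6  10  54] [ 573.9 -122.6   79.8] [ 577.3 -115.9   82.8] [ 575.4 -119.3   81.4]
```

View pics/wr3.png

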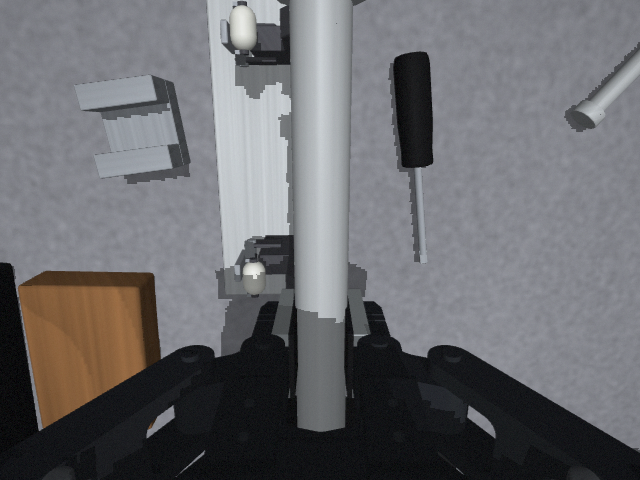

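Both rollers are in the wrist view, at (243,25) and (254,275). They put the seat centre at (557.0, -189.0) with yaw 0.050. The bar is at yaw 0.053, about 1 mm +x of the TCP. Moving over the seat and partly down.

Call:
send_rows([
  [[1.6,-0.8,0,0,0],[1.8,-0.9,0,0,0],[1.4,-0.7,0.3,0,0],[0.2,-0.2,1,0,0],[0,-0.05,1.2,0,0],[0,-0.05,1.2,0,0],[0,-0.05,1,0,0],[0,0,0,0,0],[0,0,0,0,0]],
])

```text
clock: 7.1
position: [556.4, -182.2, 125.6]
ee_rot: [0.728, -0.685, -0.011, 0.021]
contact_force: [0.1, 0.5, -4.0]
gripper_width: 16.3
```

```bash
cat >> m.py <<'E'
def check(tag):
    s=arm.read_state(); print(s["clock"],s["position"].round(1),s["ee_rot"].round(4),s["contact_force"].round(1),s["gripper_width"].round(1))
    im,d,K,T=grab("wrist"); P=cloud(d,K,T); bar(P,s); cv2.imwrite(f"pics/{tag}.png",im); C=im.astype(int)
    k=(P[...,2]>78)&(P[...,2]<99)&(P[...,0]>552)&(P[...,0]<600)&(C.min(2)>120)&(abs(P[...,1]+258)<15)
    if k.sum()>30: q=P[k]; q=q[q[:,2]>86]; print("roller far",len(q),q.min(0).round(1),q.max(0).round(1))
E
python3 -c "
from m import *
check('wr4')"
```

```text
Traceback (most recent call last):
  File "m.py", line 11, in check
    s=arm.read_state(); print(s["clock"],s["position"].round(1),s["ee_rot"].round(4),s["contact_force"].round(1),s["gripper_width"].round(1))
                                                                                                                 ^^^^^^^^^^^^^^^^^^^^^^^^
AttributeError: 'float' object has no attribute 'round'
```

Call:
send_rows([
  [[0.6,0,0,0.011,0],[0,0,0,0,0]],
])

```text
clock: 7.27
position: [556.9, -187.8, 125.8]
ee_rot: [0.724, -0.689, -0.011, 0.021]
contact_force: [0.1, -0.5, -3.7]
gripper_width: 16.1
```

```bash
sed -i 's/s\["gripper_width"\].round(1)/s["gripper_width"]/' m.py; python3 -c "
from m import *
check('wr4')"
```

```text
7.2667 [ 556.9 -187.8  125.8] [ 0.7241 -0.6892 -0.0114  0.021 ] [ 0.1 -0.5 -3.7] 16.09080360461664
-98 4478 x 562.5 ztop 152.8 ymin -285.8
-70 4042 x 561.1 ztop 152.8 ymin -257.8
-40 3293 x 559.6 ztop 152.7 ymin -227.8
roller far 630 [ 571.3 -268.9   87.9] [ 577.7 -244.3   96.5]
```

View pics/wr4.png

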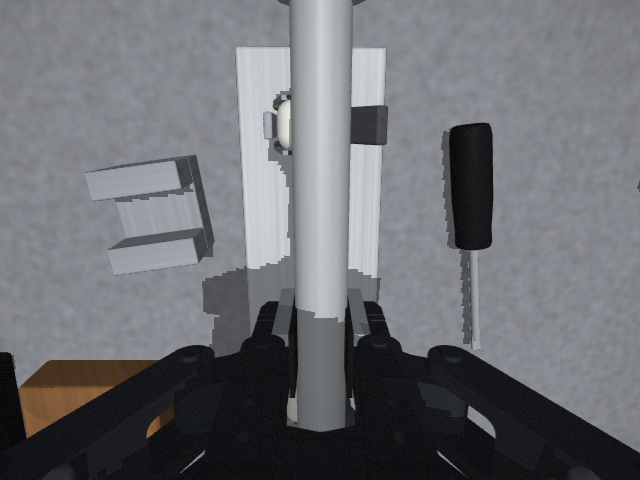

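The bar is above the clip with the roller just on its +x side (285,125) and the wall on its -x side (370,125). It's about 1 mm too far +x. Descending to just above the rollers.

Call:
send_rows([
  [[0,0,1,0,0],[0,0,1,0,0],[0,0,0.7,0,0],[0,0,0.4,0,0],[0,0,0,0,0],[0,0,0,0,0]],
])

```text
clock: 7.82
position: [555.8, -188.2, 92.8]
ee_rot: [0.724, -0.689, -0.011, 0.02]
contact_force: [-0.4, 1.2, -3.2]
gripper_width: 16.2
```

```bash
python3 -c "
from m import *
check('wr5')"
```

```text
7.8167 [ 555.8 -188.2   92.8] [ 0.724  -0.6895 -0.0105  0.02  ] [-0.4  1.2 -3.2] 16.171293276011443
-98 4468 x 561.3 ztop 119.9 ymin -286.2
-70 5049 x 554.4 ztop 119.8 ymin -258.2
-40 3284 x 558.4 ztop 119.6 ymin -228.2
roller far 1331 [ 569.3 -269.    87.6] [ 577.8 -244.1   96.9]
```

Call:
send_rows([
  [[0,-0.03,0.5,0,0],[0,-0.03,0.5,0,0],[0,-0.03,0.5,0,0],[0,-0.03,0.5,0,0]],
])

```text
clock: 8.2
position: [554.9, -188.7, 75.5]
ee_rot: [0.724, -0.689, -0.011, 0.021]
contact_force: [-2.2, 2.5, 8.0]
gripper_width: 16.2
```

Call:
send_rows([
  [[0,-0.04,0.5,0,0],[0,-0.04,0.5,0,0],[0,-0.03,0.5,0,0],[0,-0.03,0.3,0,0]],
])

```text
clock: 8.53
position: [555.2, -188.6, 58.3]
ee_rot: [0.724, -0.689, -0.011, 0.021]
contact_force: [0.0, -0.1, -4.0]
gripper_width: 15.8
```

Past the jaws: the force is back to just the bar's weight. A few mm more until it seats.

Call:
send_rows([
  [[0,0,0.3,0,0],[0,0,0.3,0,0],[0,0,0.2,0,0]],
])

```text
clock: 8.78
position: [555.4, -188.7, 56.9]
ee_rot: [0.725, -0.688, -0.01, 0.023]
contact_force: [-4.3, 1.5, 6.6]
gripper_width: 15.8
```

```bash
python3 -c "
from m import *
check('wr6')
im,d,K,T=grab('side'); bar(cloud(d,K,T),arm.read_state())"
```

```text
8.7833 [ 555.4 -188.7   56.9] [ 0.7254 -0.6878 -0.0103  0.0227] [-4.3  1.5  6.6] 15.832648100966926
-98 4459 x 561.1 ztop 83.9 ymin -286.7
-70 5045 x 560.6 ztop 95.3 ymin -258.7
-40 3303 x 558.1 ztop 83.7 ymin -228.7
roller far 3824 [ 563.7 -269.2   87.2] [ 577.8 -244.1   97.5]
-125 133 x 559.2 ztop 88.9 ymin -309.4
-98 98 x 560.6 ztop 90.6 ymin -286.6
-70 81 x 557.3 ztop 95.2 ymin -258.5
-40 88 x 557.1 ztop 85.2 ymin -228.1
```

Seated: bar top is at about 83.8, it presses on the seats, and the roller is back at its shut position. Releasing.

Call:
send_rows([
  [[0,0,0,0,0.3],[0,0,0,0,0.6],[0,0,0,0,0.8],[0,0,0,0,0.8],[0,0,0,0,0.8],[0,0,0,0,0.8]],
])

```text
clock: 9.38
position: [559.6, -189.7, 58.3]
ee_rot: [0.726, -0.687, -0.006, 0.02]
contact_force: [0.2, 0.7, -0.1]
gripper_width: 68.2
```

Call:
send_rows([
  [[0,0,-0.8,0,0.8],[0,0,-1.5,0,0.8],[0,0,-2,0,0.8],[0,0,-2.5,0,0.8],[0,0,-3,0,0.8],[-1,0,-3,0,0.8],[-1,0,-2,0,0.8],[0,0,0,0,0.8],[0,0,0,0,0.8]],
])

```text
clock: 10.13
position: [563.7, -166.7, 214.1]
ee_rot: [0.726, -0.687, -0.007, 0.022]
contact_force: [-0.2, -0.5, -0.5]
gripper_width: 68.0
```

```bash
python3 - <<'E'
from m import *
s=arm.read_state(); print(s["clock"],s["position"],s["contact_force"])
im,d,K,T=grab("wrist"); P=cloud(d,K,T); cv2.imwrite("pics/wr7.png",im); C=im.astype(int)
p=P[np.isfinite(P[...,0])]; c=np.array([557,-189]); a=.05
r=p.copy(); r[:,:2]-=c; r[:,:2]=r[:,:2]@np.array([[np.cos(a),-np.sin(a)],[np.sin(a),np.cos(a)]])
k=(abs(r[:,0])<16)&(r[:,2]>66)&(r[:,2]<92)
for l,h in((-125,-108),(-60,-30),(-20,20),(30,60),(108,125)):
    q=r[k&(r[:,1]>l)&(r[:,1]<h)]
    if len(q)>20: print(l,len(q),"x",np.percentile(q[:,0],[2,98]).mean().round(1),"ztop",np.percentile(q[:,2],97).round(1),"y",q[:,1].min().round(1),q[:,1].max().round(1))
for y in(-70,70):
    m=(r[:,2]>86)&(r[:,2]<99)&(abs(r[:,1]-y)<13)&(r[:,0]>0)&(r[:,0]<25); q=r[m]; 
    if len(q): print("roller",y,len(q),q.min(0).round(1),q.max(0).round(1))
im=grab("scene")[0]; cv2.imwrite("pics/end.png",np.hstack([cv2.resize(grab("wrist")[0],(400,300)),cv2.resize(im[220:340,140:300],(400,300),interpolation=cv2.INTER_CUBIC)]))
E
```

```text
10.1333 [ 563.74214667 -166.69390346  214.13472405] [-0.23280833 -0.51646313 -0.48307181]
-125 683 x 0.1 ztop 88.8 y -117.4 -108.0
-60 1264 x 2.5 ztop 90.1 y -60.0 -30.1
-20 1431 x -0.2 ztop 84.0 y -19.9 20.0
30 1057 x 3.0 ztop 85.7 y 30.0 60.0
108 402 x 0.0 ztop 88.5 y 108.0 118.2
roller -70 750 [  3.4 -80.5  86.6] [ 17.4 -57.1  97. ]
roller 70 541 [ 3.7 58.7 86. ] [17.5 83.  97. ]
```

View pics/end.png

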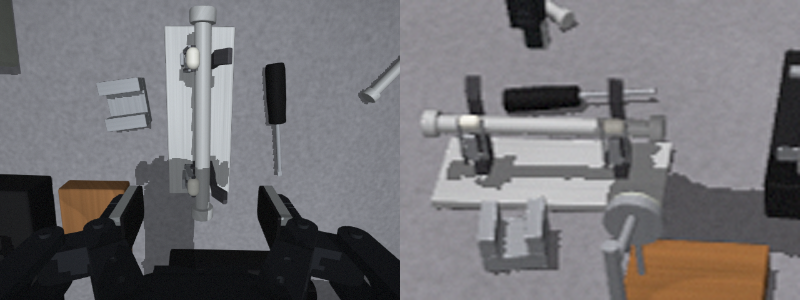

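The bar lies in both clips: ends at x=0.1 and 0.0, head tops at 88.8 and 88.5 (axis about 74.5), and centred along y. Both rollers are at x≈10.5 (shut) and over the bar. The gripper is clear, so I'm handing in.

```bash
python3 -c "
from h import *
print(job.job_done())"
```

```text
the job is handed in; nothing more can be done
None
```

The transit bar is now seated in the storage rack with both jaws shut over it, and I handed the job in; no verdict is reported. I lifted the 236 mm bar level out of the U brackets, carried it level to the rack and pushed it down past the rollers. I let go only once it was seated. The arm motion took 10.1 s of the 45 s allowed.

**Last checks (wrist camera, after release):**
- **Bar position:** both ends are within about 0.1 mm of the seat's middle line. The bar's axis is about 74.5 mm above the table at both ends, and it is centred along the rack to within 1 mm.
- **Jaws:** both rollers measure about x = +10.5, their shut position, and sit over the bar.
- **Robot:** the gripper is open, about 140 mm above the bar, with roughly zero contact force.
- **Bystanders:** those in the last pictures (screwdriver, channel block, part of the gauge case) look undisturbed. I did not measure them or look again at the ring gauge, glass scale, cleaner and mug.

**Small disagreements:** the gripper read about 16 mm on the 18 mm bar, though the hold stayed firm. The tool tilted about 2° during the carry, but the bar itself stayed within about 0.5° of level.

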